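# Lock an oak block in a cam clamp with a slot key

## Robot

A 7-joint arm with a two-finger parallel gripper is mounted at the origin on a cart in front of the work surface, level with it; the furniture and walls round the work are solid. World frame = base frame: x ahead of the robot, y to its left, z up, the work surface at z = 0. Lengths are in m, angles in rad, forces in N, time in s.
With the tool pointing down it reaches from about 0.425 to 0.875 m from the base axis. Payload 8.4 kg.
Tool frame: the origin (TCP) lies midway between the tips of the shut fingers; the grasp point (between the pads) lies 19 mm behind it; z points along the fingers, y is the direction in which the jaws open and shut (so a half turn about z gives the same grasp; the last joint's range is limited). The gripper opens to 87 mm and grips with 3 to 60 N. Pads are 19 mm wide; open, the fingers measure 117 mm over their backs; the gripper's body (75 mm by 190 mm) begins 51 mm behind the grasp point.
Start: joints at [1.071, 0.333, 0.04, 1.465, -0.013, 1.343, -0.059], TCP at [0.254, -0.598, 0.223] pointing down, gripper open.
Joint ranges: [-2.58, 2.58], [-0.38, 2.09], [-1.3, 1.39], [0.25, 2.4], [-1.5, 4.64], [0.08, 2.09], [-2.65, 2.65]. Speed limits (rad/s): [2.22, 2.22, 2.79, 2.79, 3.14, 3.14, 3.14].

## Interface

Orientations are given as a unit quaternion [x, y, z, w].
In Python, from bench import telemetry, viewer, manip gives the robot as it stands.
- The arm moves only by the shell command python3 -m creep 'ROWS' [FORCE]. ROWS is a JSON object of lists of equal length, an entry for each row: "fingers": the finger opening in mm, from 0 to 87; "offset": the shift along the world's x, y, z in mm, a list of three; "turn": the turn about the world's z in rad. In form: {"fingers": [fingers, ...], "offset": [[tx, ty, tz], ...], "turn": [turn, ...]}. A call has 1 to 8 rows; each row shifts and turns the commanded pose from where the row before left it; what a row does not reach is not made up. A row lasts 1/10 s, in which the tool goes at most 50 mm and 8.59 degrees, less where a joint would pass 70% of its speed; a pose out of reach is approached as far as the arm can. A call with a gripper value outside its range is refused whole. The fingers move at their own pace and stop on an object; FORCE is the grip in N (left out, the last holds). Time passes only in rows, so rows that do not move let the fingers close. It gives the time, the measured TCP pose, the force and the opening at its end, in the units of the state.
- telemetry.state(): the state, without advancing time (a new reading comes with each control period).
- viewer.grab_frame(name): name is "side" or "top" or "wrist"; returns a dict with "color" (480x640x3 uint8, red, green, blue), "fov_y" (degrees; the focal length in pixels is half the picture's height over the tangent of half this angle, whatever the lens; pixels are square), "cx", "cy" (the principal point, pixels), "xyz" and "rotation" of the camera in the world. Camera axes: x right, y up, looking along -z (the intrinsics and any distortion apply to the point x, -y, -z); pixel columns grow to the right and rows downward; lengths in m; the calibration is good to about 2 mm. A picture is of the moment at which its call begins. There is no depth.
- manip.job_done(): hands the job in, once; it reports no verdict.
The state is a dict: "clock": time; "joint_positions": joint angles; "dq": joint speeds; "joint_torque": joint torques, N m; "tcp_pos": TCP position; "tcp_rot": TCP orientation; "ft_force": force on the tool from outside, world axes, zero at the start; "moment": the same for the moment, N m; "finger_gap": finger opening in m.
Only numpy, scipy, OpenCV 4.12 (cv2) and the standard library are available. Lean on these libraries where they do the work, as an engineer would, in place of code of your own. Each camera call takes 0.05 s, during which the arm holds its last target. There are 200 camera calls.

## Task

Stand the oak block on edge in the bed of the blue cam clamp, then use the orange-handled flat-blade key in the brass slotted head to turn the cam clockwise until it is fully home, which pushes the block up against the fence. Put the key back upright in its wooden stand, and leave the tin, the wooden spool and the bored block standing where they are.

Things in the scene. Friction and masses are not known exactly. Their poses are not given: they have to be found in the camera images.
- work: Oak block standing on its long narrow edge: 45 mm thick (its x), 185 mm long (its y), 100 mm tall (z), 0.4 to 0.7 kg. Origin at the centre of its underside. It may stand in the clamp either way round.
- block_mid (a point): Centre of the oak block, 50 mm above its underside; same axes as the block (x across the 45 mm thickness, y along the 185 mm length). Best gripped across x, in the upper half, so that the fingers stay above the clamp's low walls.
- clamp: Cam clamp bolted to the bench (it stands elsewhere and turned in every start): blue base plate 170 (x) x 236 (y) x 15 mm, origin at the centre of its underside, z up. On it, from +x to -x: a fence (face at x = +55.5 mm, top 40 mm above the bench), the bed for the block (block's length along y), and the cam. Two end stops (tops 37 mm above the bench) stand across the ends of the bed with their inner faces at y = +-99.5 mm, so the block has 7 mm to spare at each end.
- clamp_seat (a point): Point on the base plate's upper face (15 mm above the bench), at x = +33 mm, y = 0 of the clamp, right under the block's centre when the block is home against the fence. Axes as the clamp. When the cam is open the block may be set down 0 to 10 mm short of this point towards -x (5 mm short is about the middle of the room there is); the closing cam pushes it home.
- cam_slot (a point): Centre of the floor of the slot in the brass head, on the cam's vertical turning axis (clamp x = -33.5 mm, y = 0), 33.5 mm above the bench. The slot runs along this point's y axis (it turns with the cam), is 7 mm wide, 16 mm deep (its mouth 49.5 mm above the bench, with a 1.5 mm chamfer), open at both ends of the 38 mm round head. The steel cam disc under it (radius 24 mm, centre 20 mm off the axis towards the point's +y) reaches 33.5 mm above the bench.
- cam (a joint): Angle of the cam (rad): grows as it is turned clockwise seen from above; 0 = fully open with the slot along the clamp's y; 1.571 = fully home at a hard stop, with the slot along the clamp's x. It starts between 0.15 and 0.5, stays where it is left, and resists with about 0.1 N m. The key has about 0.12 rad of play in the slot, so it must be turned that much past the wanted angle (or until the stop is felt).
- key: Flat-blade key, 126 mm long, 0.13 to 0.21 kg, standing blade down in its stand. Origin at the centre of the blade's lower edge, z up through the handle. Blade 4 mm thick (x) by 26 mm wide (y) by 22 mm long, then a 14 mm round shank, a 46 mm round collar 50 to 56 mm above the tip, and an orange handle 28 x 28 mm square (sides along x and y) from 56 to 126 mm above the tip.
- key_grip (a point): Middle of the key's orange handle, 91 mm above the blade's lower edge, on its axis; axes as the key.
- key_tip (a point): Centre of the lower edge of the key's blade; axes as the key (y along the blade's width).
- stand_top (a point): Centre of the mouth of the key stand, a fixed dark wooden block 84 x 84 x 58 mm high: this point is 58 mm above the bench. Its square hole is 32 mm wide and 55 mm deep; the key hangs in it at any yaw with its collar on the stand's top (tip 50 mm below this point).
- tin: Bystander: open grey tin of nails, 66 mm across, 75 mm high, standing beside the oak block; origin at the centre of its underside.
- spool: Bystander: turned wooden spool, 42 mm across, 70 mm high, standing on the other side of the oak block; origin at the centre of its underside.
- bored: Bystander: upright pale wooden block with a hole bored through it, 73 x 91 x 120 mm high, beyond the clamp's fence; origin at the centre of its underside.
- trough: Fixed obstacle: a tall grey wooden trough, about 170 mm wide and 0.6 m high, standing upright at the back right of the work, beyond the clamp; its front lies about 80 mm nearer to the robot than this origin (centre of its foot). The arm must swing past in front of it.
Not all that is in view belongs to the job. What is shaped like the part that bears stand_top but pink or red is not meant.

How it is judged:
By the outcome, as a careful person would: the job done as asked, in the order asked, and still so for the second after the job is handed in, with the robot touching nothing.
It also fails if it takes over 72 s, if anything falls off the work surface, if the arm or the gripper's body presses on something with over 40 N, if the wrist force passes 120 N, or if a joint passes its speed limit or range.

## Working session

There is one attempt and no reset: what is moved stays moved. The work goes in short steps, Python scripts to look and compute and a shell command to move; the robot and the scene stay as the last step left them, time stands still between calls to the robot, and variables do not carry over. Pictures are saved under pics/ and viewed, about 8 in all and at most 12, crops included, and the job is handed in when it is done.

```bash
ls; mkdir -p pics; python3 - <<'E'
from bench import telemetry, viewer
import cv2
print(telemetry.state())
for n in("side","top","wrist"):
    f=viewer.grab_frame(n); cv2.imwrite(f"pics/{n}0.png",f["color"][:,:,::-1]); print(n,{k:v for k,v in f.items() if k!="color"})
E
```

```text
pics
{'clock': 0.0, 'joint_positions': array([ 1.07078341,  0.33395172,  0.03984705,  1.46625687, -0.01340035,
        1.34327384, -0.05853538]), 'dq': array([-2.20818043e-03,  5.14685630e-04,  1.29831757e-04, -9.86132098e-04,
        1.44868601e-03, -5.16356607e-04, -5.75125062e-05]), 'joint_torque': array([-1.31744408e-03, -6.56356788e+01,  1.33421704e+00, -4.03802955e+01,
       -5.97229879e-02,  4.49435413e-02,  2.35507114e-04]), 'tcp_pos': array([ 0.25341965, -0.59806874,  0.22163956]), 'tcp_rot': array([ 9.79988132e-01,  1.99054270e-01, -2.11727691e-04, -7.83945630e-04]), 'ft_force': array([-0.14892407,  0.01036437,  0.44730802]), 'moment': array([ 0.01223019, -0.01133235, -0.01374478]), 'finger_gap': 0.08687920960810568}
side {'fov_y': 48.92639196962546, 'cx': 319.6445859481738, 'cy': 229.9735439239066, 'xyz': array([ 0.53597143, -1.05057838,  0.91207189]), 'rotation': array([ 4.37311806e-01, -1.11471098e-02, -6.33619503e-04,  8.99240638e-01])}
top {'fov_y': 57.24072015081931, 'cx': 321.1262652173959, 'cy': 238.55812718004788, 'xyz': array([ 0.44556334, -0.0051881 ,  1.15538453]), 'rotation': array([ 0.04136908, -0.04478351, -0.70522792,  0.70635446])}
wrist {'fov_y': 64.93478544644569, 'cx': 322.2920114509679, 'cy': 238.899986470992, 'xyz': array([ 0.31666352, -0.57008818,  0.38422964]), 'rotation': array([-0.10795974,  0.07224514, -0.54724696,  0.82682894])}
```

View pics/side0.png

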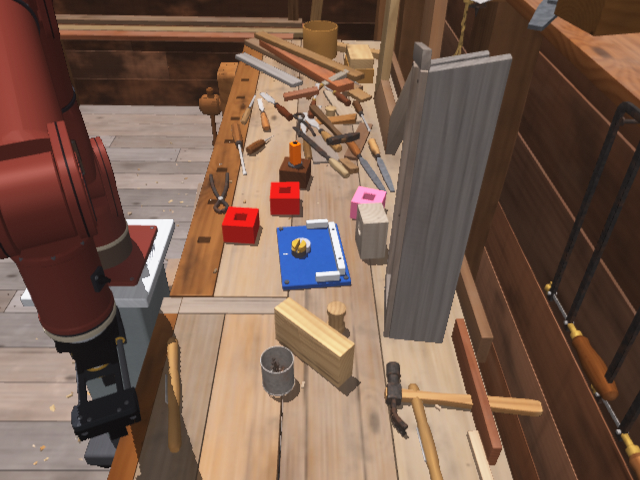

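View pics/top0.png

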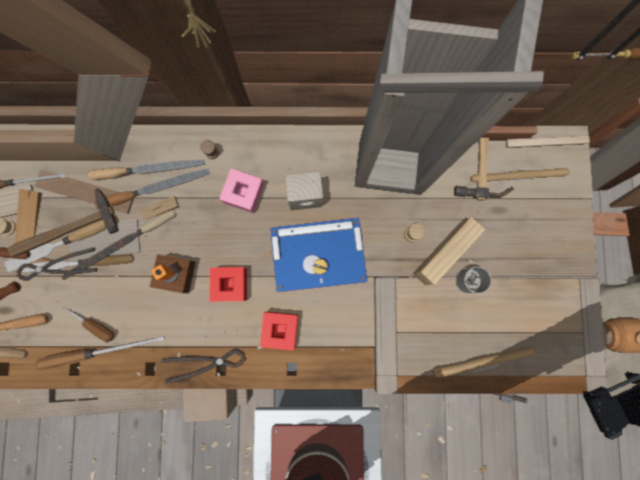

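The side view shows the orange key in its dark stand at (295,155), red stands at (285,198) and (240,225), a pink one at (367,203), the clamp at (313,255) and the oak block at (313,340). In the top view the key stand is at (172,272), the clamp at (320,255) and the block at (452,250). The dark wooden block carrying the key is the one meant, and the red and pink ones are decoys. I'll confirm this in an enlarged crop.

```bash
cat > h.py <<'E'
import numpy as np, cv2
from bench import telemetry, viewer
from scipy.spatial.transform import Rotation as R
def grab(n,save=None):
    f=viewer.grab_frame(n)
    if save: cv2.imwrite(f"pics/{save}.png",f["color"][:,:,::-1])
    return f
def ray(f,p):
    F=240/np.tan(np.radians(f["fov_y"]/2)); p=np.atleast_2d(np.asarray(p,float))
    d=np.c_[(p[:,0]-f["cx"])/F,-(p[:,1]-f["cy"])/F,-np.ones(len(p))]
    return R.from_quat(f["rotation"]).apply(d)
def onz(f,p,z):
    d=ray(f,p); return f["xyz"]+d*((z-f["xyz"][2])/d[:,2])[:,None]
def proj(f,X):
    F=240/np.tan(np.radians(f["fov_y"]/2))
    c=R.from_quat(f["rotation"]).inv().apply(np.atleast_2d(X)-f["xyz"])
    return np.c_[f["cx"]+F*c[:,0]/-c[:,2], f["cy"]-F*c[:,1]/-c[:,2]]
def tri(f1,p1,f2,p2):
    A=[];b=[]
    for f,p in((f1,p1),(f2,p2)):
        d=ray(f,p)[0]; d/=np.linalg.norm(d); M=np.eye(3)-np.outer(d,d); A.append(M); b.append(M@f["xyz"])
    return np.linalg.lstsq(np.vstack(A),np.hstack(b),rcond=None)[0]
E
python3 - <<'E'
from h import *
t=grab("top");s=grab("side")
c=t["color"][:,:,::-1]; d=s["color"][:,:,::-1]
a=cv2.resize(c[205:305,140:390],None,fx=3.2,fy=3.2,interpolation=cv2.INTER_CUBIC)  #800x320
b=cv2.resize(c[205:305,390:500],None,fx=2.7,fy=2.7,interpolation=cv2.INTER_CUBIC) #297x270
e=cv2.resize(d[290:390,260:370],None,fx=2.7,fy=2.7,interpolation=cv2.INTER_CUBIC) #297
g=cv2.resize(d[135:235,265:340],None,fx=2.7,fy=2.7,interpolation=cv2.INTER_CUBIC) #202
o=np.zeros((590,800,3),np.uint8); o[:320]=a;o[320:590,:297]=b;o[320:590,297:594]=e;o[320:590,594:594+g.shape[1]]=g
cv2.imwrite("pics/crop1.png",o)
def mask(f,lo,hi):
    return cv2.inRange(cv2.cvtColor(f["color"],cv2.COLOR_RGB2HSV),lo,hi)
for f in(t,s):
    m=mask(f,(105,150,60),(125,255,255)); n,l,st,ce=cv2.connectedComponentsWithStats(m); i=1+st[1:,4].argmax()
    r=cv2.minAreaRect(np.argwhere(l==i)[:,::-1].astype(np.float32)); bp=cv2.boxPoints(r); print("blue",bp.round(1).tolist(), onz(f,bp,.015).round(3).tolist())
    m=mask(f,(8,200,150),(18,255,255)); n,l,st,ce=cv2.connectedComponentsWithStats(m); print("or",[(st[i].tolist(),ce[i].round(1).tolist()) for i in range(1,n) if st[i,4]>15])
E
```

```text
blue [[271.79998779296875, 238.8000030517578], [359.70001220703125, 228.89999389648438], [365.5, 280.5], [277.6000061035156, 290.3999938964844]] [[0.584, 0.118, 0.015], [0.611, -0.112, 0.015], [0.476, -0.125, 0.015], [0.451, 0.101, 0.015]]
or []
blue [[276.70001220703125, 227.8000030517578], [345.79998779296875, 222.60000610351562], [350.29998779296875, 283.79998779296875], [281.20001220703125, 288.8999938964844]] [[0.447, 0.101, 0.015], [0.64, 0.127, 0.015], [0.638, -0.119, 0.015], [0.471, -0.138, 0.015]]
or [([290, 141, 11, 24, 217], [294.8, 152.8])]
```

View pics/crop1.png

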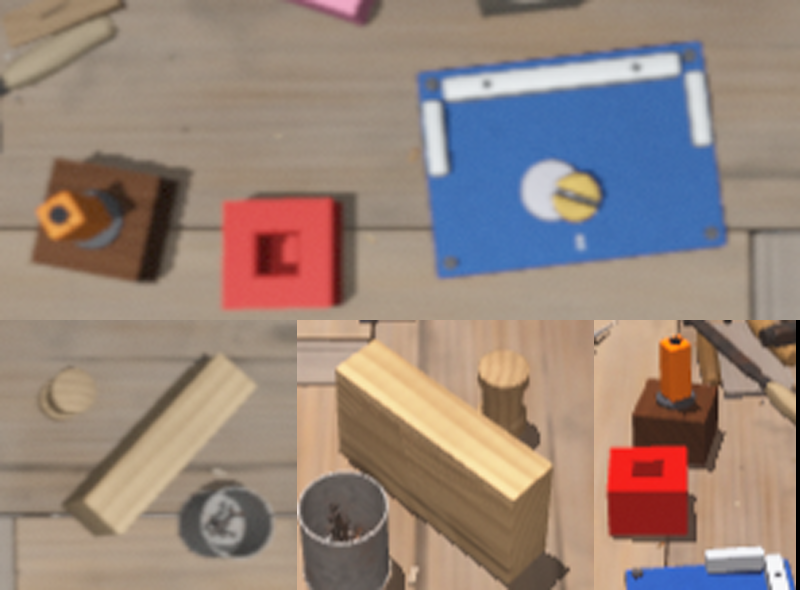

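The crop confirms that the orange key sits in the dark brown stand at crop (100,220), with only the red stand beside it. The clamp has its fence at the top (far from the robot), and its slot is near crop (577,196). The block's top face is clear in the side crop.

```bash
python3 - <<'E'
from h import *
t=grab("top");s=grab("side")
T=lambda u,v:(140+u/3.2,205+v/3.2)
B=lambda u,v:(390+u/2.7,205+(v-320)/2.7)
S=lambda u,v:(260+(u-297)/2.7,290+(v-320)/2.7)
G=lambda u,v:(265+(u-594)/2.7,135+(v-320)/2.7)
c=onz(t,[T(418,75),T(700,42),T(726,243),T(438,277)],.015);print("plate",c.round(3).tolist(),c.mean(0))
print([np.linalg.norm(c[i]-c[(i+1)%4]).round(3) for i in range(4)])
x=(c[0]+c[1]-c[2]-c[3]);print("clamp yaw",np.arctan2(x[1],x[0]))
print("head",onz(t,[T(577,196),T(555,190),T(600,203)],.0495).round(3).tolist())
k=onz(s,[S(376,340),S(551,466),S(513,500),S(337,370)],.1);print("block side",k.round(3).tolist(),k.mean(0),[np.linalg.norm(k[i]-k[(i+1)%4]).round(3) for i in range(4)])
k=onz(t,[B(220,355),B(256,383),B(128,534),B(84,490)],.1);print("block top",k.round(3).tolist())
y=k[0]+k[1]-k[2]-k[3];print("yaw",np.arctan2(y[1],y[0]))
print("key tri",tri(t,T(60,215),s,G(675,340)), onz(t,T(60,215),.134))
h=onz(t,[T(52,158),T(175,183),T(155,280),T(34,262)],.058);print("stand",h.round(3).tolist(),h.mean(0))
print("tin",onz(t,[B(226,520)],.06),onz(t,[B(72,390)],.07))
tr=telemetry.state();print(R.from_quat(tr["tcp_rot"]).as_matrix().round(3))
E
```

```text
plate [[0.612, 0.122, 0.015], [0.64, -0.109, 0.015], [0.475, -0.129, 0.015], [0.448, 0.103, 0.015]] [ 0.54355499 -0.00341391  0.015     ]
[np.float64(0.233), np.float64(0.166), np.float64(0.234), np.float64(0.165)]
clamp yaw 0.11541573516751036
head [[0.511, -0.008, 0.05], [0.516, 0.009, 0.05], [0.505, -0.027, 0.05]]
block side [[0.495, -0.251, 0.1], [0.627, -0.377, 0.1], [0.598, -0.408, 0.1], [0.466, -0.283, 0.1]] [ 0.54653156 -0.32957355  0.1       ] [np.float64(0.182), np.float64(0.042), np.float64(0.181), np.float64(0.044)]
block top [[0.626, -0.376, 0.1], [0.601, -0.408, 0.1], [0.465, -0.288, 0.1], [0.504, -0.25, 0.1]]
yaw -0.7621544849322145
key tri [0.49183497 0.36482019 0.13611099] [[0.49160406 0.36555556 0.134     ]]
stand [[0.539, 0.401, 0.058], [0.52, 0.305, 0.058], [0.445, 0.318, 0.058], [0.459, 0.412, 0.058]] [0.49080084 0.35883733 0.058     ]
tin [[ 0.47904506 -0.38975247  0.06      ]] [[ 0.59818284 -0.24863333  0.07      ]]
[[ 0.921  0.39  -0.   ]
 [ 0.39  -0.921  0.   ]
 [-0.    -0.    -1.   ]]
```

```bash
python3 -m creep '{"fingers":[66,66,66,66,66,66,66,66],"offset":[[21,19,0],[21,19,0],[21,19,0],[21,19,0],[21,19,0],[21,19,0],[21,19,0],[21,19,0]],"turn":[0.14,0.14,0.14,0.14,0.14,0.14,0.14,0.14]}' 30; python3 -m creep '{"fingers":[66,66,66,66,66,66,66],"offset":[[21,19,0],[21,19,0],[21,19,0],[21,19,0],[21,19,0],[21,19,0],[0,0,0]],"turn":[0.14,0.14,0.14,0.14,0.14,0.14,0]}'
python3 - <<'E'
from h import *
f=grab("wrist","w1");s=telemetry.state();m=R.from_quat(s["tcp_rot"]).as_matrix()
print(s["tcp_pos"],"yaw",np.arctan2(m[1,1],m[0,1]),f["xyz"],s["ft_force"])
E
```

```text
clock: 1.15
tcp_pos: [0.4223, -0.4456, 0.2227]
tcp_rot: [0.723, 0.691, -0.0, 0.0]
ft_force: [0.6, -0.6, -0.3]
finger_gap: 0.0661
clock: 1.85
tcp_pos: [0.5507, -0.328, 0.2225]
tcp_rot: [0.376, 0.927, 0.001, 0.0]
ft_force: [-0.6, 1.2, -0.1]
finger_gap: 0.0662
[ 0.54901941 -0.33028171  0.22238904] yaw 0.793699904202078 [ 0.49876346 -0.27864718  0.38499085] [0.40408948 0.17332027 0.42659005]
```

View pics/w1.png

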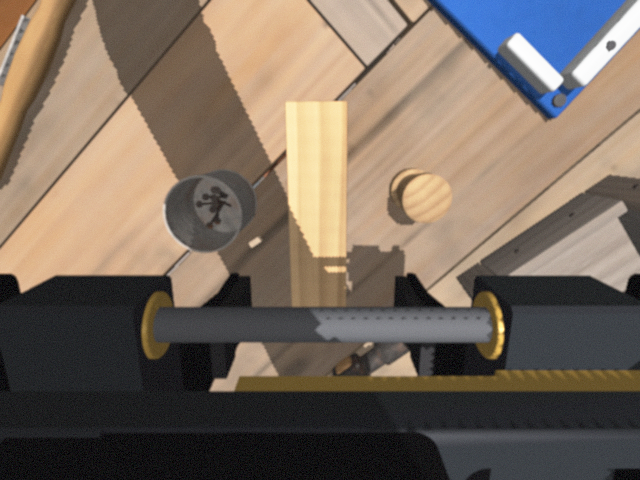

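The block runs vertically in the image, with top-face corners at (286,101) and (347,101), between the tin (205,210) and the spool (425,195). The jaws are nearly aligned with it.

```bash
python3 - <<'E'
from h import *
f=grab("wrist");s=telemetry.state()
p=onz(f,[(286,101),(347,101),(347,260),(318,260)],.1);print(p.round(4).tolist())
e=p[2]-p[1];th=np.arctan2(e[1],e[0]);print("len yaw",th, np.linalg.norm(p[0]-p[1]))
th=-0.770
for th in(-.76,-.777):
  print((p[0]+p[1])[:2]/2+.0925*np.array([np.cos(th),np.sin(th)]))
E
```

```text
[[0.461, -0.2806, 0.1], [0.4915, -0.2496, 0.1], [0.5777, -0.3315, 0.1], [0.5616, -0.3479, 0.1]]
len yaw -0.7597628207319914 0.04345351073536253
[ 0.5433116  -0.32878379]
[ 0.54221863 -0.32991434]
```

```bash
python3 -m creep '{"fingers":[66,66,66,66,66,66],"offset":[[-6,1,-20],[0,0,-30],[0,0,-40],[0,0,-40],[0,0,-20],[0,0,-9]],"turn":[0,0,0,0,0,0]}'; python3 -m creep '{"fingers":[35,35,35,35,35],"offset":[[0,0,0],[0,0,0],[0,0,0],[0,0,0],[0,0,0]],"turn":[0,0,0,0,0]}' 40
```

```text
clock: 2.55
tcp_pos: [0.5391, -0.3323, 0.061]
tcp_rot: [0.382, 0.924, -0.0, -0.002]
ft_force: [0.0, -0.4, 0.7]
finger_gap: 0.0666
clock: 3.05
tcp_pos: [0.5433, -0.3314, 0.0655]
tcp_rot: [0.38, 0.925, 0.0, 0.002]
ft_force: [2.8, 3.3, 7.2]
finger_gap: 0.0447
```

```bash
python3 -m creep '{"fingers":[35,35,35,35,35,35],"offset":[[0,0,10],[0,0,20],[0,0,30],[0,0,40],[0,0,30],[0,0,0]],"turn":[0,0,0,0,0,0]}'; python3 - <<'E'
from h import *
t=grab("top");s=grab("side")
print(onz(t,[(357,187),(418,193)],0).round(3).tolist(),onz(s,[(387,335),(440,342)],0).round(3).tolist(), onz(t,[(388,90),(540,85)],.6).round(3).tolist(), onz(s,[(428,70),(505,62)],.6).round(3).tolist())
E
```

```text
clock: 3.65
tcp_pos: [0.543, -0.3328, 0.1986]
tcp_rot: [0.381, 0.925, -0.001, 0.003]
ft_force: [-0.1, 0.3, -5.2]
finger_gap: 0.0455
[[0.727, -0.107, 0.0], [0.711, -0.271, 0.0]] [[0.713, -0.268, 0.0], [0.829, -0.287, 0.0]] [[0.713, -0.096, 0.6], [0.72, -0.299, 0.6]] [[0.722, -0.242, 0.6], [0.856, -0.202, 0.6]]
```

```bash
python3 -m creep '{"fingers":[35,35,35,35,35,35,35,35],"offset":[[0,20,0],[0,36,0],[0,36,0],[0,36,0],[0,36,0],[0,36,0],[4,36,0],[6,36,0]],"turn":[0,-0.05,-0.1,-0.1,-0.1,-0.1,-0.1,-0.1]}'; python3 -m creep '{"fingers":[35,35,35,35,35,35],"offset":[[8,30,0],[6,20,0],[4,10,0],[0,0,0],[0,0,0],[0,0,0]],"turn":[-0.03,0,0,0,0,0]}'
python3 - <<'E'
from h import *
f=grab("wrist","w2");s=telemetry.state();m=R.from_quat(s["tcp_rot"]).as_matrix()
print(s["tcp_pos"],"yaw",np.arctan2(m[1,1],m[0,1]),f["xyz"],s["ft_force"],s["finger_gap"])
t=grab("top","t2");c=t["color"][195:305,255:385,::-1]
cv2.imwrite("pics/t2c.png",cv2.resize(c,None,fx=5,fy=5,interpolation=cv2.INTER_CUBIC))
E
```

```text
clock: 4.55
tcp_pos: [0.5497, -0.0578, 0.1914]
tcp_rot: [0.657, 0.753, -0.001, -0.001]
ft_force: [0.9, -0.9, -5.5]
finger_gap: 0.0456
clock: 5.15
tcp_pos: [0.5691, -0.0014, 0.193]
tcp_rot: [0.668, 0.744, -0.001, -0.0]
ft_force: [0.1, 0.0, -5.6]
finger_gap: 0.0453
[ 0.56925429 -0.00122166  0.19323265] yaw 0.10777010192666603 [0.56039163 0.06929948 0.35547377] [ 0.29230159  0.3565014  -6.45027806] 0.04522506030274699
```

View pics/w2.png

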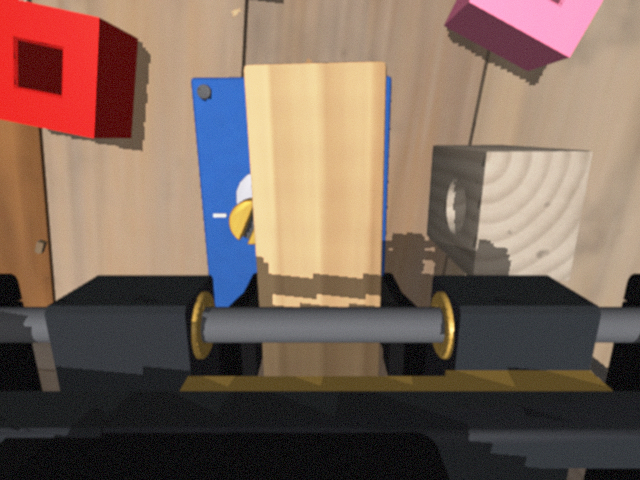

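The block hangs over the clamp, with its far-end top edge at (245,66)–(385,63). Plate corners show at (192,79) and (391,76), and the brass head is half hidden at (243,220).

```bash
python3 - <<'E'
from h import *
f=grab("wrist")
p=onz(f,[(192,79),(391,76),(208,305),(386,236)],.015)
print("plate",p.round(4).tolist(),np.linalg.norm(p[0]-p[1]))
e=p[1]-p[0];l=p[0]-p[2];r=p[1]-p[3];print("yaws",np.arctan2(e[1],e[0]),np.arctan2(-l[0],l[1]),np.arctan2(-r[0],r[1]))
b=onz(f,[(245,66),(385,63),(385,200),(256,200)],.2295)
print("block",b.round(4).tolist(),np.linalg.norm(b[0]-b[1]))
g=b[1]-b[0]; print(np.arctan2(g[1],g[0]),[np.arctan2(-(b[i]-b[j])[0],(b[i]-b[j])[1]) for i,j in((0,3),(1,2))])
yw=.1135
ex=np.array([np.cos(yw),np.sin(yw)]);ey=np.array([-ex[1],ex[0]])
c=(p[0]+p[1])[:2]/2-.118*ey; bc=(b[0]+b[1])[:2]/2-.0925*ey
print("clamp c",c,"block c",bc,"target",c+.028*ex,"delta",c+.028*ex-bc)
t=grab("top")
# edge refine: slot head in top known (0.511,-0.008): predicted
print("pred head",c-.0335*ex)
E
```

```text
plate [[0.4461, 0.1056, 0.015], [0.612, 0.126, 0.015], [0.4658, -0.0997, 0.015], [0.6288, -0.0115, 0.015]] 0.1671244155423917
yaws 0.1223278255119056 0.09554857121370472 0.12172474909071278
block [[0.5343, 0.0885, 0.2295], [0.5772, 0.094, 0.2295], [0.5836, 0.052, 0.2295], [0.5403, 0.0472, 0.2295]] 0.043216045874770806
0.12804365986608773 [np.float64(0.1446337455913872), np.float64(0.15126816045958474)]
clamp c [ 0.54244042 -0.00140157] block c [ 0.5662122  -0.00061793] target [0.57026026 0.00176961] delta [0.00404806 0.00238754]
pred head [ 0.50915596 -0.00519566]
```

View pics/t2c.png

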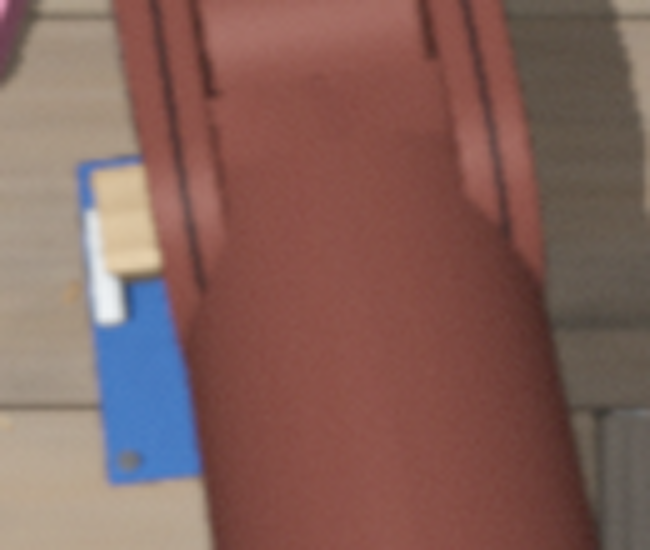

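```bash
python3 -m creep '{"fingers":[35,35,35,35,35,35,35,35],"offset":[[4,2,-10],[0,0,-25],[0,0,-25],[0,0,-20],[0,0,0],[0,0,0],[0,0,0],[0,0,0]],"turn":[0,0,0,0,0,0,0,0]}'; python3 - <<'E'
from h import *
f=grab("wrist","w3");s=grab("side","s3");st=telemetry.state();print(st["tcp_pos"],st["ft_force"])
a=cv2.resize(f["color"][30:330,180:430,::-1],None,fx=1.9,fy=1.9,interpolation=cv2.INTER_CUBIC)
b=cv2.resize(s["color"][205:305,265:360,::-1],None,fx=3.3,fy=3.3,interpolation=cv2.INTER_CUBIC)
o=np.zeros((570,800,3),np.uint8);o[:a.shape[0],:a.shape[1]]=a;o[:b.shape[0],480:480+b.shape[1]]=b[:,:320]
cv2.imwrite("pics/c3.png",o)
E
```

```text
clock: 6.15
tcp_pos: [0.5744, 0.0026, 0.1148]
tcp_rot: [0.667, 0.745, 0.001, 0.001]
ft_force: [-0.0, -0.5, -6.0]
finger_gap: 0.0454
[0.57414592 0.00254839 0.11446624] [-0.11462671 -0.79326208 -5.56952765]
```

View pics/c3.png

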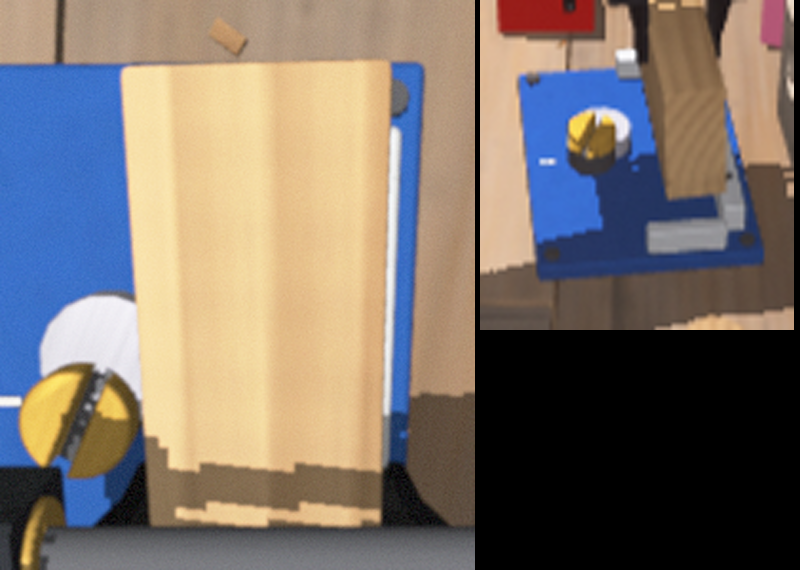

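The block hovers inside the bed. The plate corner is at (402.6,64.2), the brass head at (221.6,251), and the slot runs tilted through the head.

```bash
python3 - <<'E'
from h import *
f=grab("wrist")
P=lambda u,v:(180+u/1.9,30+v/1.9)
yw=.118;ex=np.array([np.cos(yw),np.sin(yw)]);ey=np.array([-ex[1],ex[0]])
c1=onz(f,[P(423,65)],.015)[0,:2]-.085*ex-.118*ey
h=onz(f,[P(79,420)],.0495)[0,:2]; c2=h+.0335*ex
b=onz(f,[P(122,68),P(391,61)],.151); bc=b.mean(0)[:2]-.0925*ey
s=onz(f,[P(104,367),P(66,455)],.0495); d=(s[0]-s[1])[:2]
print("c",c1,c2,"head",h,"bw",np.linalg.norm(b[0]-b[1]),"block",bc)
for c in(c1,c2): print("block in clamp mm",1e3*np.array([(bc-c)@ex,(bc-c)@ey]))
print("slot dir in clamp",[d@ex,d@ey],"cam~",np.arctan2(d@ex,d@ey),"world yaw",np.arctan2(d[1],d[0]))
E
```

```text
c [ 0.54061972 -0.00283687] [0.54289433 0.00198721] head [ 0.50962729 -0.00195662] bw 0.04354848875285395 block [0.57115933 0.00298861]
block in clamp mm [31.01305667  2.18965787]
block in clamp mm [28.18634267 -2.33309963]
slot dir in clamp [np.float64(0.014784641785907751), np.float64(0.030110362304853457)] cam~ 0.45643386719215945 world yaw 1.2323624596027372
```

```bash
python3 -m creep '{"fingers":[35,35,35,35,35,35],"offset":[[-1,0,-10],[0,0,-10],[0,0,-10],[0,0,-3],[0,0,-2],[0,0,0]],"turn":[0,0,0,0,0,0]}'; 
```

```text
clock: 6.9
tcp_pos: [0.5768, 0.0027, 0.0859]
tcp_rot: [0.667, 0.745, 0.002, 0.004]
ft_force: [-15.9, -2.0, 55.4]
finger_gap: 0.0446
```

```bash
python3 -m creep '{"fingers":[35,35],"offset":[[0,0,-1.5],[0,0,0]],"turn":[0,0]}'
```

```text
clock: 7.1
tcp_pos: [0.5768, 0.0026, 0.0849]
tcp_rot: [0.667, 0.745, 0.002, 0.005]
ft_force: [-18.7, -3.1, 59.7]
finger_gap: 0.0451
```

```bash
python3 -m creep '{"fingers":[35,35,35],"offset":[[0,0,5],[0,0,0],[0,0,0]],"turn":[0,0,0]}'; python3 - <<'E'
from h import *
f=grab("wrist","w4");s=grab("side","s4");st=telemetry.state();print(st["tcp_pos"],st["ft_force"],st["moment"],R.from_quat(st["tcp_rot"]).as_matrix().round(4).tolist())
a=cv2.resize(f["color"][30:330,180:430,::-1],None,fx=1.9,fy=1.9,interpolation=cv2.INTER_CUBIC)
b=cv2.resize(s["color"][205:305,265:360,::-1],None,fx=3.3,fy=3.3,interpolation=cv2.INTER_CUBIC)
o=np.zeros((570,800,3),np.uint8);o[:a.shape[0],:a.shape[1]]=a;o[:b.shape[0],480:480+b.shape[1]]=b[:,:320]
cv2.imwrite("pics/c4.png",o)
E
```

```text
clock: 7.4
tcp_pos: [0.5717, 0.0024, 0.0809]
tcp_rot: [0.667, 0.745, -0.001, -0.001]
ft_force: [-0.7, -0.6, -6.6]
finger_gap: 0.0448
[0.57152933 0.0024591  0.08056568] [ 0.45399048  0.55152149 -6.09456449] [ 0.01767204 -0.067582    0.00507755] [[-0.1097, 0.994, -0.0025], [0.994, 0.1097, 0.0002], [0.0005, -0.0025, -1.0]]
```

View pics/c4.png

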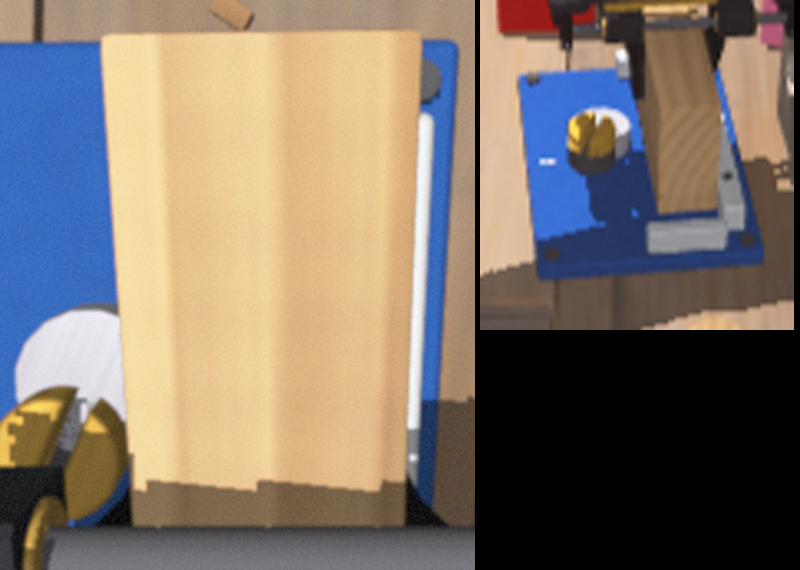

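The block now hangs just above the bed, between the fence and the cam. In the side crop its near bottom edge is at (658,213)–(715,210), still inside the end stop. I'll work out how high it really is.

```bash
python3 - <<'E'
from h import *
f=grab("wrist");s=grab("side")
P=lambda u,v:(180+u/1.9,30+v/1.9); Q=lambda u,v:(265+(u-480)/3.3,205+v/3.3)
F=240/np.tan(np.radians(f["fov_y"]/2))
p=np.array([P(103,37),P(420,32)]); w=np.linalg.norm(p[0]-p[1]); print("top z from width",f["xyz"][2]-.045*F/w, f["xyz"])
yw=.118;ex=np.array([np.cos(yw),np.sin(yw)]);ey=np.array([-ex[1],ex[0]])
for zt in(.115,.118,.122):
  b=onz(f,p,zt)[:,:2]; bc=b.mean(0)-.0925*ey
  near=[bc-.0925*ey+k*.0225*ex for k in(-1,1)]
  print(zt,bc,[proj(s,np.r_[n,zt-.1]).round(1).tolist() for n in near])
print("seen",Q(658,213),Q(715,210))
c=onz(f,[P(457,42)],.015)[0,:2]-.085*ex-.118*ey; print("clamp c",c)
E
```

```text
top z from width 0.1413760493842458 [0.56288885 0.07296551 0.24309979]
0.115 [0.56896727 0.00782874] [[[317.1, 274.4]], [[334.9, 273.1]]]
0.118 [0.56907995 0.00720298] [[[317.1, 273.7]], [[335.0, 272.4]]]
0.122 [0.56923018 0.00636863] [[[317.2, 272.7]], [[335.2, 271.4]]]
seen (318.93939393939394, 269.54545454545456) (336.21212121212125, 268.6363636363636)
clamp c [ 0.54059652 -0.00237977]
```

```bash
python3 - <<'E'
from h import *
from scipy.optimize import brentq
f=grab("wrist");t=grab("top","t5");s=grab("side")
P=lambda u,v:(180+u/1.9,30+v/1.9); Q=lambda u,v:(265+(u-480)/3.3,205+v/3.3)
p=np.array([P(103,37),P(420,32)])
yw=.118;ex=np.array([np.cos(yw),np.sin(yw)]);ey=np.array([-ex[1],ex[0]])
for w in(.0435,.0445,.0455):
  z=brentq(lambda z:np.linalg.norm(np.diff(onz(f,p,z),axis=0))-w,.08,.2)
  b=onz(f,p,z)[:,:2];bc=b.mean(0)-.0925*ey
  print(w,z,bc,[1e3*np.round([(bc-c)@ex,(bc-c)@ey],4) for c in(np.array([.5406,-.0024]),np.array([.5436,-.0034]))],[proj(s,np.r_[bc-.0925*ey+k*.0225*ex,z-.1]).round(1).tolist() for k in(-1,1)])
# block edge yaw at z
l=onz(f,[P(103,37),P(132,480)],z);r=onz(f,[P(420,32),P(406,480)],z)
print([np.arctan2(-(a[0]-a[1])[0],(a[0]-a[1])[1]) for a in(l,r)])
# near end in side image: clamp near stop & plate corner
Cc=onz(s,[Q(540,272),Q(762,255)],.015)
print("plate near corners",Cc.round(4).tolist(), [ (Cc[0][:2]+.085*ex+.118*ey).round(4),(Cc[1][:2]-.085*ex+.118*ey).round(4)])
E
```

```text
0.0435 0.13562922167293143 [0.57000248 0.00366101] [array([29.9,  2.6]), array([27.1,  3.9])] [[[317.6, 269.4]], [[335.7, 268.1]]]
0.0445 0.1331510940907928 [0.56991074 0.00417807] [array([29.9,  3.1]), array([27. ,  4.4])] [[[317.6, 270.0]], [[335.6, 268.7]]]
0.0455 0.13067296650865412 [0.56981901 0.00469513] [array([29.9,  3.6]), array([27.,  5.])] [[[317.5, 270.6]], [[335.6, 269.3]]]
[np.float64(0.12220342949752538), np.float64(0.12981256967507004)]
plate near corners [[0.4754, -0.1335, 0.015], [0.6392, -0.1141, 0.015]] [array([ 0.5459, -0.0063]), array([ 0.5409, -0.0069])]
```

```bash
python3 - <<'E'
from h import *
s=grab("side");Q=lambda u,v:(265+(u-480)/3.3,205+v/3.3)
yw=.118;ex=np.array([np.cos(yw),np.sin(yw)]);ey=np.array([-ex[1],ex[0]])
st=onz(s,[Q(650,222),Q(725,218)],.037);bl=onz(s,[Q(658,213),Q(715,210)],.034)
print(st.round(4).tolist(),bl.round(4).tolist(),[1e3*(b-st[0])[:2]@ey for b in bl],[1e3*(b-st[1])[:2]@ey for b in bl])
o=np.vstack([np.hstack([cv2.resize(s["color"][y:y+40,x:x+55,::-1],None,fx=7,fy=7,interpolation=cv2.INTER_CUBIC) for x,y in((305,208),(305,250))])])
cv2.imwrite("pics/c5.png",o)
E
```

```text
[[0.5557, -0.1027, 0.037], [0.6114, -0.0978, 0.037]] [[0.5618, -0.0896, 0.034], [0.6045, -0.0858, 0.034]] [np.float64(12.364495458595675), np.float64(11.076158237543126)] [np.float64(14.023514642324802), np.float64(12.735177421272251)]
```

View pics/c5.png

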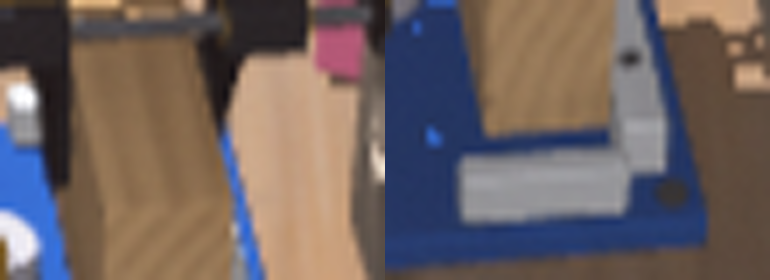

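The enlarged crop shows about 12 mm of gap at the near stop and almost none at the fence. So the far end caught its stop and the block slid up about 18 mm in the grip. I'll lift, shift by (-3.5,-6) mm and go down again.

```bash
python3 -m creep '{"fingers":[35,35,35,35,35,35,35],"offset":[[0,0,10],[-3.5,-6,0],[0,0,0],[0,0,-6],[0,0,-6],[0,0,-3],[0,0,0]],"turn":[0,0,0,0,0,0,0]}' 50
python3 -m creep '{"fingers":[35,35,35,35],"offset":[[0,0,-4],[0,0,-3],[0,0,-3],[0,0,0]],"turn":[0,0,0,0]}'
```

```text
clock: 8.5
tcp_pos: [0.5685, -0.0034, 0.076]
tcp_rot: [0.667, 0.745, -0.0, -0.001]
ft_force: [0.3, -0.6, -5.1]
finger_gap: 0.0444
clock: 8.9
tcp_pos: [0.5688, -0.0035, 0.0665]
tcp_rot: [0.667, 0.745, -0.0, -0.0]
ft_force: [-0.4, -0.1, -5.4]
finger_gap: 0.0449
```

Now clear of the stops with no contact; continuing down to the bed.

```bash
python3 -m creep '{"fingers":[35,35,35],"offset":[[0,0,-3],[0,0,-1],[0,0,0]],"turn":[0,0,0]}';python3 -m creep '{"fingers":[35,35],"offset":[[0,0,-1.5],[0,0,0]],"turn":[0,0]}'
```

```text
clock: 9.2
tcp_pos: [0.569, -0.0035, 0.0629]
tcp_rot: [0.667, 0.745, -0.0, -0.0]
ft_force: [-0.7, 0.6, -5.9]
finger_gap: 0.0448
clock: 9.4
tcp_pos: [0.569, -0.0035, 0.0614]
tcp_rot: [0.667, 0.745, -0.0, -0.0]
ft_force: [-0.1, -0.1, -6.5]
finger_gap: 0.045
```

```bash
python3 -m creep '{"fingers":[35,35],"offset":[[0,0,-1.5],[0,0,0]],"turn":[0,0]}';python3 -m creep '{"fingers":[35,35],"offset":[[0,0,-1],[0,0,0]],"turn":[0,0]}'
```

```text
clock: 9.6
tcp_pos: [0.5693, -0.0033, 0.0606]
tcp_rot: [0.667, 0.745, 0.0, 0.0]
ft_force: [-1.5, 1.6, 0.4]
finger_gap: 0.0448
clock: 9.8
tcp_pos: [0.5693, -0.0033, 0.0605]
tcp_rot: [0.667, 0.745, -0.0, 0.0]
ft_force: [-5.7, 0.7, 11.0]
finger_gap: 0.0449
```

The block stands on the bed (contact at TCP z 0.0605, 11 N). I'll release it, rise, and move towards the key.

```bash
python3 -m creep '{"fingers":[62,62,62,62,62,62,62,62],"offset":[[0,0,0],[0,0,0],[0,0,0],[0,0,20],[0,0,40],[0,0,45],[0,0,40],[0,0,5]],"turn":[0,0,0,0,0,0,0,0]}'; python3 -m creep '{"fingers":[62,62,62,62,62,62,62,62],"offset":[[-10,20,0],[-11,40,0],[-11,40,0],[-11,40,0],[-11,40,0],[-11,40,0],[-11,40,0],[-2,30,0]],"turn":[0,0,0,0,0,0,0,0]}'
python3 -m creep '{"fingers":[62,62],"offset":[[0,3,0],[0,0,0]],"turn":[0,0]}'
python3 - <<'E'
from h import *
f=grab("wrist","w6");s=telemetry.state();m=R.from_quat(s["tcp_rot"]).as_matrix()
print(s["tcp_pos"],"yaw",np.arctan2(m[1,1],m[0,1]),f["xyz"],s["joint_positions"].round(2))
t=grab("top","t6");g=grab("side","s6")
o=np.zeros((600,800,3),np.uint8)
o[:360,:480]=cv2.resize(f["color"][:,:,::-1],(480,360),interpolation=cv2.INTER_AREA)
b=cv2.resize(t["color"][200:300,265:375,::-1],(320,290),interpolation=cv2.INTER_CUBIC);o[:290,480:]=b
b=cv2.resize(g["color"][210:300,270:370,::-1],(320,288),interpolation=cv2.INTER_CUBIC);o[300:588,480:]=b
cv2.imwrite("pics/c6.png",o)
E
```

```text
clock: 10.6
tcp_pos: [0.5717, -0.003, 0.2146]
tcp_rot: [0.667, 0.745, 0.003, 0.003]
ft_force: [0.8, 0.7, -0.1]
finger_gap: 0.0621
clock: 11.4
tcp_pos: [0.4893, 0.2895, 0.2089]
tcp_rot: [0.666, 0.746, 0.0, -0.0]
ft_force: [0.3, 0.3, 0.8]
finger_gap: 0.0624
clock: 11.6
tcp_pos: [0.4907, 0.2901, 0.2084]
tcp_rot: [0.666, 0.746, -0.0, -0.0]
ft_force: [0.3, -0.1, -0.8]
finger_gap: 0.0621
[0.4912608  0.28880101 0.20844656] yaw 0.10977736294136184 [0.48164937 0.3606581  0.37092109] [ 0.01  0.25 -0.72  1.65  0.17  1.3  -0.64]
```

View pics/c6.png

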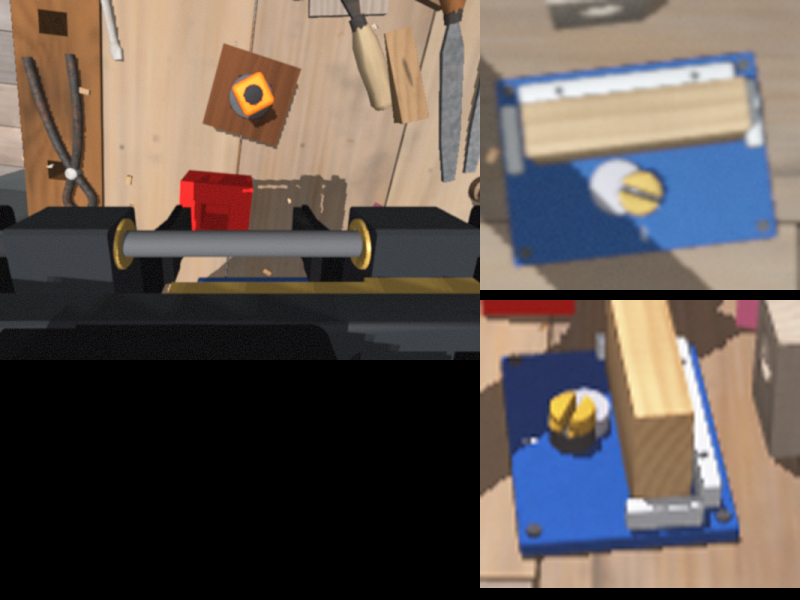

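The block stands in the bed between both end stops. In the wrist view the key's handle top is at about (336,126) full-size, in the dark stand with corners (300,59), (400,91), (367,195) and (271,163).

```bash
python3 - <<'E'
from h import *
f=grab("wrist");s=grab("side")
def org(f,vlo,box):
    m=cv2.inRange(cv2.cvtColor(f["color"],cv2.COLOR_RGB2HSV),(5,170,vlo),(22,255,255));z=np.zeros_like(m);x0,y0,x1,y1=box;z[y0:y1,x0:x1]=m[y0:y1,x0:x1]
    z=cv2.morphologyEx(z,cv2.MORPH_CLOSE,np.ones((9,9)));n,l,st,ce=cv2.connectedComponentsWithStats(z);i=1+st[1:,4].argmax();return np.argwhere(l==i)[:,::-1].astype(np.float32),st[i]
for v in(120,200,235):
    q,st=org(f,v,(270,50,410,200));r=cv2.minAreaRect(q);bp=cv2.boxPoints(r);w=onz(f,bp,.134);e=w[1]-w[0];e2=w[2]-w[1]
    print(v,st.tolist(),np.round(r[0],1),np.round(r[1],1),w.mean(0).round(4),np.linalg.norm(e).round(4),np.linalg.norm(e2).round(4),"yaw",np.arctan2(e[1],e[0])%(np.pi/2))
h=onz(f,[(300,59),(400,91),(367,195),(271,163)],.058);print("stand",h.round(4).tolist(),h.mean(0),[np.linalg.norm(h[i]-h[i-1]).round(3) for i in range(4)],[(np.arctan2(*(h[i]-h[i-1])[[1,0]])%(np.pi/2)).round(3) for i in range(4)])
q,st=org(s,120,(270,125,320,185));print("side",st, "tri",tri(f,r[0],s,(st[0]+st[2]/2,st[1]+3)))
E
```

```text
120 [308, 90, 57, 60, 1628] [336.1 119.7] [48.7 47. ] [0.4898 0.3699 0.134 ] 0.0274 0.0281 yaw 0.5484642746916246
200 [308, 91, 55, 59, 1541] [335.3 120.1] [47.  45.2] [0.4893 0.3696 0.134 ] 0.0264 0.0271 yaw 0.5487138043992771
235 [308, 92, 55, 57, 1432] [335.2 119.9] [45.6 44.3] [0.4892 0.3697 0.134 ] 0.0259 0.0263 yaw 0.5488396287833938
stand [[0.4594, 0.4146, 0.058], [0.5388, 0.4003, 0.058], [0.5246, 0.3171, 0.058], [0.4431, 0.3346, 0.058]] [0.49149293 0.366644   0.058     ] [np.float64(0.082), np.float64(0.081), np.float64(0.084), np.float64(0.083)] [np.float64(1.37), np.float64(1.392), np.float64(1.401), np.float64(1.359)]
side [289 140  13  25 250] tri [0.49138862 0.37014807 0.1311116 ]
```

```bash
python3 -m creep '{"fingers":[62,62,62,62,62,62],"offset":[[-1.5,30,0],[0,35,0],[0,15.5,0],[0,0,0],[0,0,0],[0,0,0]],"turn":[0.11,0.11,0.11,0.109,0,0]}'; python3 - <<'E'
from h import *
P=[];Y=[]
for _ in range(4):
    f=grab("wrist");s=telemetry.state();P.append(s["tcp_pos"]);m=R.from_quat(s["tcp_rot"]).as_matrix();Y.append(np.arctan2(m[1,1],m[0,1]))
print(np.mean(P,0),np.std(P,0),np.mean(Y))
E
```

```text
clock: 12.45
tcp_pos: [0.4901, 0.369, 0.2089]
tcp_rot: [0.491, 0.871, -0.0, 0.0]
ft_force: [0.4, 0.2, -1.0]
finger_gap: 0.0618
[0.49003973 0.3691789  0.20911138] [8.98894913e-05 1.45832412e-04 4.99731753e-05] 0.5453648081685494
```

```bash
python3 -m creep '{"fingers":[62,62,62,62,62,62],"offset":[[0,0.5,-30],[0,0,-30],[0,0,-30],[0,0,-20],[0,0,-9],[0,0,0]],"turn":[0,0,0,0,0,0]}'; python3 -m creep '{"fingers":[15,15,15,15,15,15],"offset":[[0,0,0],[0,0,0],[0,0,0],[0,0,0],[0,0,0],[0,0,0]],"turn":[0,0,0,0,0,0]}' 55
```

```text
clock: 13.25
tcp_pos: [0.4892, 0.37, 0.0892]
tcp_rot: [0.489, 0.872, -0.001, -0.0]
ft_force: [-0.0, -0.5, -0.2]
finger_gap: 0.0622
clock: 13.85
tcp_pos: [0.4897, 0.3706, 0.0904]
tcp_rot: [0.489, 0.872, 0.0, 0.0]
ft_force: [-0.8, -0.5, 1.8]
finger_gap: 0.0277
```

```bash
python3 -m creep '{"fingers":[15,15,15,15,15,15,15],"offset":[[0,0,10],[0,0,20],[0,0,30],[0,0,30],[0,0,20],[0,0,10],[0,0,0]],"turn":[0,0,0,0,0,0,0]}'; python3 - <<'E'
from h import *
P=[];Y=[]
for _ in range(3):
    s=grab("side");st=telemetry.state();P.append(st["tcp_pos"]);m=R.from_quat(st["tcp_rot"]).as_matrix();Y.append(np.arctan2(m[1,1],m[0,1]))
p=np.mean(P,0);print(p,np.mean(Y),st["finger_gap"],st["ft_force"])
t=grab("top"); w=grab("wrist")
# predicted tip: grasp at .109 when tip at .008 -> tip = TCP-0.082
tip=p-[0,0,.082]; print("pred tip px",proj(s,tip),proj(s,tip+[0,0,.022]),proj(s,tip+[0,0,.05]))
u,v=proj(s,tip)[0].astype(int)
a=cv2.resize(s["color"][v-55:v+15,u-35:u+35,::-1],(560,560),interpolation=cv2.INTER_CUBIC)
cv2.imwrite("pics/c7.png",a); print(u-35,v-55)
cv2.imwrite("pics/w7.png",w["color"][:,:,::-1])
E
```

```text
clock: 14.55
tcp_pos: [0.4899, 0.371, 0.2114]
tcp_rot: [0.489, 0.872, 0.001, 0.0]
ft_force: [0.3, 0.4, -2.9]
finger_gap: 0.0282
[0.48933487 0.37018635 0.2092454 ] 0.5489483011678904 0.027948845856188814 [ 0.12884641 -0.60113668 -2.46270386]
pred tip px [[294.14128015 144.14249367]] [[294.0656207  137.65761013]] [[293.96743391 129.24187633]]
259 89
```

View pics/c7.png

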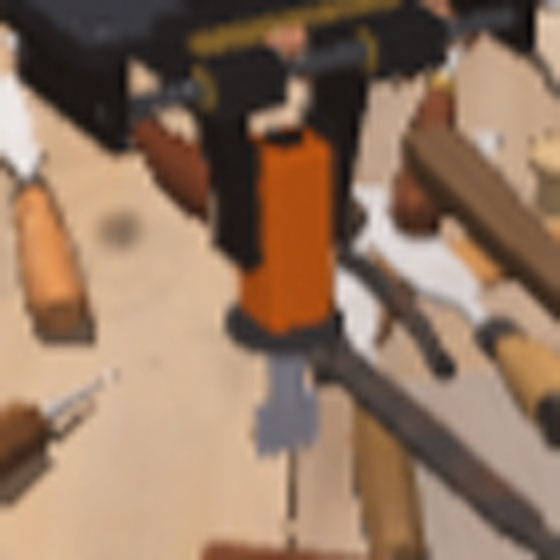

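The key is held upright and its blade is free of the stand. The blade shows about 8 px wide at crop (286,425), which suggests its broad side faces the camera (blade y along the jaws). I'll check this by projecting both hypotheses.

```bash
python3 - <<'E'
from h import *
s=grab("side");w=grab("wrist");st=telemetry.state();p=st["tcp_pos"]-[0,0,.082]
c=s["color"].astype(int); hsv=cv2.cvtColor(s["color"],cv2.COLOR_RGB2HSV)
m=(c[...,2]>=c[...,0]+3)
img=m[134:150,286:304].astype(int)
for yaw in(.549,.549+np.pi/2):
    rot=R.from_euler('z',yaw-np.pi/2)
    X=np.array([[sx*.002,sy*.013,z] for sx in(-1,1) for sy in(-1,1) for z in(0,.022)])
    q=proj(s,rot.apply(X)+p); pm=np.zeros(c.shape[:2],np.uint8);cv2.fillConvexPoly(pm,cv2.convexHull((q*16).round().astype(np.int32)),1,shift=4)
    best=max((( (m[134+dy:150+dy,284+dx:306+dx]&(pm[134:150,284:306]>0)).sum()*2/(m[137+dy:147+dy,284+dx:306+dx].sum()+pm.sum()),dx,dy) for dx in range(-3,4) for dy in range(-2,4)))
    print(yaw,pm.sum(),best); P=pm[134:150,286:304]
    for a,b in zip(img,P): print(''.join('.#'[x] for x in a),''.join('.#'[x] for x in b))
E
```

```text
0.549 75 (np.float64(0.5098039215686274), 1, -1)
.................. ..................
........#......... ..................
........##........ ...........#......
........##........ ........#####.....
........###....... ....#########.....
........###....... ....#########.....
......#.#..#...... ....#########.....
......####.#...... ....#########.....
......#####....... ....#########.....
..........##...... ....#########.....
........##........ ....#########.....
.................. ....#####.........
.................. .....#............
.................. ..................
.................. ..................
.................. ..................
2.1197963267948965 61 (np.float64(0.6136363636363636), 1, -1)
.................. ..................
........#......... ..................
........##........ .....###..........
........##........ .....#####........
........###....... .....######.......
........###....... .....#######......
......#.#..#...... .....#######......
......####.#...... .....#######......
......#####....... .....#######......
..........##...... .....#######......
........##........ .......#####......
.................. ........####......
.................. .........###......
.................. ..................
.................. ..................
.................. ..................
```

```bash
cat >> h.py <<'E'
def brass(f,z=.0495,near=(.51,-.004),rad=.04):
    F=240/np.tan(np.radians(f["fov_y"]/2))
    u,v=proj(f,[near[0],near[1],z])[0]; r=int(rad*F/np.linalg.norm(f["xyz"]-[*near,z]))
    m=cv2.inRange(cv2.cvtColor(f["color"],cv2.COLOR_RGB2HSV),(18,90,110),(34,255,255))
    k=np.zeros_like(m);cv2.circle(k,(int(u),int(v)),r,255,-1);m&=k
    return np.argwhere(m)[:,::-1].astype(np.float32)
E
python3 - <<'E'
from h import *
for n in("top","side"):
    f=grab(n);q=brass(f);c,r=cv2.minEnclosingCircle(q);e=cv2.fitEllipse(cv2.convexHull(q)) ;b=cv2.boundingRect(q)
    print(n,len(q),c,r,e,b,onz(f,[c,e[0],q.mean(0)],.0495).round(4).tolist())
    if n=="top":
        for y in range(b[1]-1,b[1]+b[3]+1): print(''.join('#' if ((q==[x,y]).all(1)).any() else '.' for x in range(b[0]-1,b[0]+b[2]+1)))
E
```

```text
top 121 (319.5980529785156, 266.07843017578125) 7.10375452041626 ((319.7922668457031, 266.0567321777344), (12.7296724319458, 14.368001937866211), 10.383538246154785) (314, 259, 13, 15) [[0.5114, -0.0067, 0.0495], [0.5114, -0.0072, 0.0495], [0.5112, -0.0073, 0.0495]]
...............
......##.......
....#######....
..##########...
..###########..
..############.
......########.
.......#######.
.##.......####.
.#####.........
.########......
.###########...
.############..
..##########...
...########....
.....####......
...............
side 139 (298.23077392578125, 245.0) 7.404325008392334 ((297.9740905761719, 245.1693115234375), (13.47845458984375, 14.892522811889648), 88.23414611816406) (292, 239, 14, 14) [[0.5094, -0.0144, 0.0495], [0.5088, -0.0151, 0.0495], [0.5093, -0.015, 0.0495]]
```

```bash
python3 -m creep '{"fingers":[15,15,15,15,15,15,15,15],"offset":[[0,-20,10],[0,-40,10],[6,-45,0],[10,-45,0],[10,-45,0],[10,-45,0],[10,-45,0],[10,-45,0]],"turn":[0,0,0,0,0,0,0,0]}'; python3 -m creep '{"fingers":[15,15,15,15,15,15],"offset":[[5,-45,0],[0,-40,0],[0,-25,0],[0,0,0],[0,0,0],[0,0,0]],"turn":[0,0,0,0,0,0]}'
python3 - <<'E'
from h import *
f=grab("wrist","w8");st=telemetry.state();m=R.from_quat(st["tcp_rot"]).as_matrix();print(st["tcp_pos"],np.arctan2(m[1,1],m[0,1]),f["xyz"],proj(f,[.511,-.007,.0495]))
q=brass(f,near=(.511,-.006));c,r=cv2.minEnclosingCircle(q);e=cv2.fitEllipse(cv2.convexHull(q));b=cv2.boundingRect(q)
print(len(q),c,r,e,b,onz(f,[c,e[0],q.mean(0)],.0495).round(4).tolist())
for y in range(b[1]-1,b[1]+b[3]+1,2): print(''.join('#' if ((q==[x,y]).all(1)).any() else '.' for x in range(b[0]-1,b[0]+b[2]+1,1)))
E
```

```text
clock: 15.8
tcp_pos: [0.5457, 0.0387, 0.2302]
tcp_rot: [0.489, 0.872, -0.0, 0.0]
ft_force: [1.2, 0.8, -0.7]
finger_gap: 0.028
clock: 16.4
tcp_pos: [0.5506, -0.068, 0.2301]
tcp_rot: [0.488, 0.873, 0.0, -0.0]
ft_force: [0.5, 0.2, -1.8]
finger_gap: 0.0277
[ 0.55063723 -0.06784597  0.23009856] 0.5511816367106432 [ 0.51255512 -0.0074545   0.39258331] [[321.1112947  137.28542027]]
1091 (329.9375, 139.625) 33.138362884521484 ((330.47003173828125, 139.26431274414062), (46.37080383300781, 68.09838104248047), 123.89746856689453) (300, 112, 63, 55) [[0.5187, -0.0046, 0.0495], [0.5189, -0.0041, 0.0495], [0.5087, -0.0045, 0.0495]]
.................................................................
.............#################...................................
..........#######################................................
.......##########################................................
.....###########################.................................
....#########################....................................
...########################......................................
..##########
[... 739 characters left out ...]
#############.......................#.#.
.........##########################........................#.#...
..........#######################................................
.............################................................#...
.........................................................#.......
........................................................#........
.................................................................
.................................................................
.................................................................
.................................................................
.................................................................
```

```bash
python3 - <<'E'
from h import *
f=grab("wrist");q=brass(f,near=(.511,-.006))
q=q[q[:,0]<343]; W=onz(f,q,.0495)[:,:2]*1e3
h=cv2.convexHull(W.astype(np.float32)); (c,ax,an)=cv2.fitEllipse(h); mc,mr=cv2.minEnclosingCircle(W.astype(np.float32)); print("centre mm",c,ax,mc,mr)
c=np.array(mc)
b=cv2.boundingRect(q);S=set(map(tuple,q.astype(int)))
g=np.array([(x,y) for x in range(b[0],b[0]+b[2]) for y in range(b[1],b[1]+b[3]) if (x,y) not in S],float)
G=onz(f,g,.0495)[:,:2]*1e3; G=G[np.linalg.norm(G-c,axis=1)<15]
d=G-G.mean(0);u,s,v=np.linalg.svd(d,full_matrices=False);a=np.arctan2(v[0,1],v[0,0])%np.pi
print("slot mean",G.mean(0),"yaw",a,"width",np.sqrt(12)*s[1]/np.sqrt(len(G)),"perp offset of slot mean from centre",(G.mean(0)-c)@v[1])
E
```

```text
centre mm (508.37115478515625, -4.585537433624268) (35.807682037353516, 36.363426208496094) (508.4066467285156, -4.554608345031738) 18.2960262298584
slot mean [508.38733379  -4.28992296] yaw 1.2487937354885714 width 6.573141085474976 perp offset of slot mean from centre 0.10208447841463456
```

```bash
python3 -m creep '{"fingers":[15,15,15,15,15,15,15,15],"offset":[[-8,13,0],[-9,13,0],[-9,13,0],[-9,13,0],[-7,11,-30],[0,0,-30],[0,0,0],[0,0,0]],"turn":[0.13,0.13,0.13,0.13,0.13,0.05,0,0]}'; python3 - <<'E'
from h import *
s=grab("side","s9");w=grab("wrist","w9");P=[];Y=[]
for _ in range(2):
    grab("top");st=telemetry.state();P.append(st["tcp_pos"]);m=R.from_quat(st["tcp_rot"]).as_matrix();Y.append(np.arctan2(m[1,1],m[0,1]))
p=np.mean(P,0);print(p,np.mean(Y),st["ft_force"])
tip=p-[0,0,.082];u,v=proj(s,tip)[0].astype(int);print(proj(s,tip),proj(s,tip+[0,0,.022]))
a=cv2.resize(s["color"][v-40:v+20,u-30:u+30,::-1],(600,600),interpolation=cv2.INTER_CUBIC);cv2.imwrite("pics/c9.png",a)
g=cv2.cvtColor(s["color"],cv2.COLOR_RGB2HSV)
for y in range(v-18,v+6): print(y,' '.join(f"{g[y,x,1]:3d}" for x in range(u-12,u+13)))
E
```

```text
clock: 17.3
tcp_pos: [0.5086, -0.006, 0.1706]
tcp_rot: [0.161, 0.987, 0.0, -0.0]
ft_force: [0.8, 0.0, -1.1]
finger_gap: 0.0277
[ 0.50962637 -0.00640702  0.17158567] 1.247947867774076 [ 0.25478286 -0.07820809 -1.98334825]
[[298.30240464 230.7182826 ]] [[298.25404141 223.78346563]]
212 213 212 213 198  89  19 183 224 226 226 226 227 226 226 229 227 227 221 206 106  26  64  87  98 108
213 212 213 213 180  33  14 177 221 225 227 226 226 225 229 226 226 224 216 161  49  23  38  86  99 105
214 167 170 170 142  24  12 148 218 227 226 227 224 227 226 225 226 221 200  94  26  27  26  88 100 106
215 106 106 103  88  16  10  69 174 194 204 214 221 225 225 225 226 222 146  38  19  23  23  91 101 103
216  86  86  84  78  20  11  15  47  65 107 140 164 182 192 199 204 194  79  27  23  27  44  90  99 104
217  80  78  80 101 144  50  18  26  31  32  19  28  35  58  92 113  85  31  26  23  27  79  90  97 105
218  75  71  90 111 109  79  39  31  31  27  22  27  31  31  27  31  26  23  22  27  74  85  88  98 102
219  73  71  85  88  76  83  73  53  27  26  22  22  26  26  22  22  26  26  54  82  81  74
[... 976 characters left out ...]
 184 184 186 184 159  39  20  19  42 163 185 186 186 184 186 176 174  40 106
230 182 184 183 182 183 184 184 184 184 184 159  38  22  16 128 179 185 185 184 184 186 185 185  38 105
231 182 182 183 183 184 184 182 182 182 184 162  38  19  65 168 185 184 185 186 184 185 185 186  46 105
232 182 183 183 184 182 184 182 183 183 183 165  39  16 143 180 186 185 185 185 184 186 186 184  89  85
233 183 183 181 183 184 182 182 181 182 183 165  39  77 177 183 184 186 185 185 184 186 185 186 127  64
234 184 183 183 184 182 183 185 182 183 182 174 110 158 181 183 185 184 184 186 185 186 184 184 148  39
235 183 183 183 183 185 184 183 184 183 184 184 183 184 185 186 184 184 185 184 185 185 187 185 175  32
```

The blade shows only 4 px wide with its lower end towards the camera, so its y axis lies along the jaws (yaw 1.248) and matches the slot. Next a small correction, then down to just above the slot mouth.

```bash
python3 -m creep '{"fingers":[15,15,15,15,15],"offset":[[-1,1.9,-20],[0,0,-14],[0,0,0],[0,0,0],[0,0,0]],"turn":[0,0,0,0,0]}'; python3 - <<'E'
from h import *
w=grab("wrist","w10");s=grab("side");P=[];Y=[]
for _ in range(2):
    grab("top");st=telemetry.state();P.append(st["tcp_pos"]);m=R.from_quat(st["tcp_rot"]).as_matrix();Y.append(np.arctan2(m[1,1],m[0,1]))
p=np.mean(P,0);print(p,np.mean(Y),st["ft_force"],st["joint_positions"].round(2))
tip=p-[0,0,.082];u,v=proj(s,tip)[0].astype(int);print(proj(s,tip),proj(s,[.5084,-.0045,.0495]))
# last picture: side crop + wrist crop
a=cv2.resize(s["color"][v-30:v+20,u-25:u+25,::-1],(400,400),interpolation=cv2.INTER_CUBIC)
b=cv2.resize(w["color"][:,:,::-1],(400,300));o=np.zeros((400,800,3),np.uint8);o[:,:400]=a;o[:300,400:]=b;cv2.imwrite("pics/c10.png",o)
E
```

```text
clock: 18.0
tcp_pos: [0.5081, -0.0046, 0.1368]
tcp_rot: [0.16, 0.987, 0.0, 0.0]
ft_force: [-1.0, -0.0, -1.5]
finger_gap: 0.0278
[ 0.50792326 -0.0046235   0.13658572] 1.2488115444553296 [ 0.023207   -0.84061306 -2.05756643] [ 0.56  0.17 -0.69  1.89  0.12  1.13  1.07]
[[297.72659944 241.01609751]] [[297.92560681 242.51927436]]
```

```bash
python3 -m creep '{"fingers":[15,15,15,15],"offset":[[0.5,0,-4],[0,0,-4],[0,0,-3],[0,0,0]],"turn":[0,0,0,0]}'
```

```text
clock: 18.6
tcp_pos: [0.5076, -0.0046, 0.1244]
tcp_rot: [0.16, 0.987, -0.0, -0.001]
ft_force: [-0.3, 0.7, -1.5]
finger_gap: 0.0275
```

```bash
python3 -m creep '{"fingers":[15,15,15,15],"offset":[[0,0,-3],[0,0,-3],[0,0,-1],[0,0,0]],"turn":[0,0,0,0]}'
```

```text
clock: 19.0
tcp_pos: [0.5079, -0.0046, 0.1178]
tcp_rot: [0.16, 0.987, -0.0, -0.0]
ft_force: [0.1, 0.3, -2.4]
finger_gap: 0.0276
```

```bash
python3 -m creep '{"fingers":[15,15,15,15,15,15],"offset":[[0,0,0],[0,0,0],[0,0,0],[0,0,0],[0,0,0],[0,0,0]],"turn":[-0.1,-0.1,-0.1,-0.1,-0.1,0]}' 60; python3 -c "
from h import *
s=telemetry.state();print(s['moment'],s['ft_force'])"
```

```text
clock: 19.6
tcp_pos: [0.5082, -0.0039, 0.1181]
tcp_rot: [0.4, 0.917, 0.0, -0.0]
ft_force: [0.5, 2.9, -3.6]
finger_gap: 0.0275
[ 0.7204187  -0.27344279  0.13065977] [ 0.53689817  2.87553723 -3.56330333]
```

```bash
python3 -m creep '{"fingers":[15,15,15,15,15,15],"offset":[[0,0,0],[0,0,0],[0,0,0],[0,0,0],[0,0,0],[0,0,0]],"turn":[-0.1,-0.1,-0.1,-0.1,-0.1,0]}'; python3 -c "
from h import *
s=telemetry.state();print(s['moment'],s['ft_force'])"
```

```text
clock: 20.2
tcp_pos: [0.5088, -0.0036, 0.1181]
tcp_rot: [0.613, 0.79, 0.001, 0.0]
ft_force: [3.1, 3.1, -3.9]
finger_gap: 0.0277
[ 1.21624366 -0.99084074  0.10596143] [ 3.14683449  3.10479422 -3.86627013]
```

```bash
python3 -m creep '{"fingers":[15,15,15,15],"offset":[[0,0,0],[0,0,0],[0,0,0],[0,0,0]],"turn":[-0.08,-0.07,-0.05,0]}'; python3 -c "
from h import *
s=telemetry.state();print(s['moment'],s['ft_force'])"; python3 -m creep '{"fingers":[15,15,15],"offset":[[0,0,0],[0,0,0],[0,0,0]],"turn":[-0.06,-0.04,0]}'; python3 -c "
from h import *
s=telemetry.state();m=R.from_quat(s['tcp_rot']).as_matrix();print(s['moment'],s['ft_force'],np.arctan2(m[1,1],m[0,1]))"
```

```text
clock: 20.6
tcp_pos: [0.509, -0.0036, 0.1182]
tcp_rot: [0.688, 0.725, 0.001, 0.0]
ft_force: [4.8, 4.3, -6.5]
finger_gap: 0.0278
[ 1.2183601  -1.4776032   0.19449505] [ 4.79515177  4.31842367 -6.45676677]
clock: 20.9
tcp_pos: [0.5091, -0.0036, 0.1182]
tcp_rot: [0.723, 0.69, 0.001, 0.0]
ft_force: [5.7, 4.1, -7.2]
finger_gap: 0.0275
[ 1.2365159  -1.60260984  0.35134689] [ 5.66110537  4.10333041 -7.22947605] -0.046871409130190216
```

```bash
for i in 1; do python3 -m creep '{"fingers":[15,15,15],"offset":[[0,0,0],[0,0,0],[0,0,0]],"turn":[-0.06,-0.06,0]}'; python3 -c "
from h import *
s=telemetry.state();m=R.from_quat(s['tcp_rot']).as_matrix();print(s['moment'],s['ft_force'],np.arctan2(m[1,1],m[0,1]))"; done; python3 -m creep '{"fingers":[15,15,15],"offset":[[0,0,0],[0,0,0],[0,0,0]],"turn":[-0.06,-0.04,0]}'; python3 -c "
from h import *
s=telemetry.state();m=R.from_quat(s['tcp_rot']).as_matrix();print(s['moment'],s['ft_force'],np.arctan2(m[1,1],m[0,1]))"
```

```text
clock: 21.2
tcp_pos: [0.5092, -0.0035, 0.1182]
tcp_rot: [0.763, 0.646, 0.001, 0.001]
ft_force: [5.4, 3.9, -7.1]
finger_gap: 0.0282
[ 1.01167076 -1.77142112  1.73907152] [ 5.43689617  3.94779708 -7.12294308] -0.16482962503356943
clock: 21.5
tcp_pos: [0.5091, -0.0029, 0.1183]
tcp_rot: [0.794, 0.608, 0.001, 0.0]
ft_force: [5.1, 4.4, -7.0]
finger_gap: 0.0291
[ 1.35966145 -1.40053972  2.21554049] [ 5.08053574  4.44972585 -6.96311995] -0.26289986334087107
```

The hard stop is clear: the moment rose from 0.35 to 2.2 N m. I'll ease the torque, then lift the key out.

```bash
python3 -m creep '{"fingers":[15,15,15],"offset":[[0,0,0],[0,0,0],[0,0,0]],"turn":[0.06,0.06,0]}'; python3 -c "
from h import *
s=telemetry.state();m=R.from_quat(s['tcp_rot']).as_matrix();print(s['moment'],s['ft_force'],np.arctan2(m[1,1],m[0,1]))"; python3 -m creep '{"fingers":[15,15,15],"offset":[[0,0,0],[0,0,0],[0,0,0]],"turn":[0.05,0,0]}'; python3 -c "
from h import *
s=telemetry.state();m=R.from_quat(s['tcp_rot']).as_matrix();print(s['moment'],s['ft_force'],np.arctan2(m[1,1],m[0,1]))"
```

```text
clock: 21.8
tcp_pos: [0.5089, -0.0034, 0.1183]
tcp_rot: [0.756, 0.655, 0.001, 0.0]
ft_force: [4.2, 4.1, -4.7]
finger_gap: 0.0284
[ 1.44231877 -1.16817916  0.53657303] [ 4.16328078  4.072143   -4.65012926] -0.14282781534925326
clock: 22.1
tcp_pos: [0.5087, -0.0033, 0.1184]
tcp_rot: [0.741, 0.672, 0.001, -0.0]
ft_force: [2.5, 6.1, -3.5]
finger_gap: 0.0284
[ 1.69307247 -0.98503513  0.31683614] [ 2.45971637  6.05950344 -3.47781568] -0.09711530525831336
```

```bash
python3 -m creep '{"fingers":[15,15,15,15,15,15,15],"offset":[[0.5,1,0],[0,0,4],[0,0,6],[0,0,10],[0,0,20],[0,0,30],[0,0,0]],"turn":[0.03,0,0,0,0,0,0]}'; python3 - <<'E'
from h import *
s=telemetry.state();m=R.from_quat(s['tcp_rot']).as_matrix();print(s['moment'],s['ft_force'],np.arctan2(m[1,1],m[0,1]),s["tcp_pos"])
f=grab("side","s11");t=grab("wrist","w11")
E
```

```text
clock: 22.8
tcp_pos: [0.5109, -0.0044, 0.1929]
tcp_rot: [0.732, 0.681, 0.002, 0.003]
ft_force: [1.0, 0.9, -1.6]
finger_gap: 0.0276
[ 0.02331576 -0.17600501 -0.04238796] [ 0.98081128  0.86902921 -1.5531378 ] -0.07189493370610021 [ 0.51091086 -0.00440389  0.192857  ]
```

```bash
python3 -m creep '{"fingers":[15,15,15,15,15,15],"offset":[[0,-15,20],[0,-30,20],[0,-25,0],[0,0,0],[0,0,0],[0,0,0]],"turn":[0,0,0,0,0,0]}'; python3 - <<'E'
from h import *
f=grab("wrist","w12");q=brass(f,near=(.5084,-.0045),rad=.024);b=cv2.boundingRect(q)
W=onz(f,q,.0495)[:,:2]*1e3;c,r=cv2.minEnclosingCircle(W.astype(np.float32));c=np.array(c);print(len(q),c,r)
S=set(map(tuple,q.astype(int)));g=np.array([(x,y) for x in range(b[0],b[0]+b[2]) for y in range(b[1],b[1]+b[3]) if (x,y) not in S],float)
G=onz(f,g,.0495)[:,:2]*1e3; G=G[np.linalg.norm(G-c,axis=1)<15];d=G-G.mean(0);u,s,v=np.linalg.svd(d,full_matrices=False);print("slot yaw",np.arctan2(v[0,1],v[0,0]),np.sqrt(12)*s[1]/np.sqrt(len(G)))
for y in range(b[1],b[1]+b[3],2): print(''.join('#' if (x,y) in S else '.' for x in range(b[0],b[0]+b[2])))
a=cv2.resize(f["color"][:,:,::-1],(480,360),interpolation=cv2.INTER_AREA);s=grab("side")["color"][205:305,265:365,::-1]
o=np.zeros((360,800,3),np.uint8);o[:,:480]=a;o[:320,480:]=cv2.resize(s,(320,320),interpolation=cv2.INTER_CUBIC);cv2.imwrite("pics/c12.png",o)
E
```

```text
clock: 23.5
tcp_pos: [0.5082, -0.0728, 0.2274]
tcp_rot: [0.731, 0.682, -0.0, -0.001]
ft_force: [-0.6, 0.6, -1.5]
finger_gap: 0.028
1072 [508.59875488  -4.4555316 ] 18.40277862548828
slot yaw 0.1032846104564378 6.793032508993437
.............##############..............
..........#####################..........
.......###########################.......
.....###############################.....
....#################################....
..#####################################..
.#######################################.
.##################################......
#########################................
##############...........................
###......................................
.....................................####
...........................##############
..............###########################
....####################################.
..######################################.
...###################################...
.....################################....
......#############################......
.........########################........
............##################...........
..................#####..................
```

View pics/c12.png

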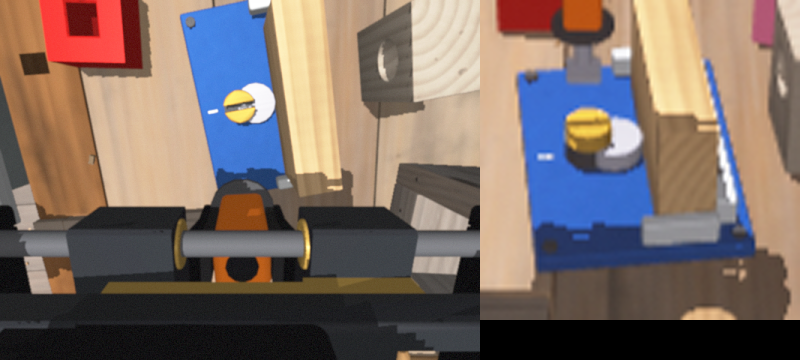

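The cam is fully home: the slot lies at yaw 0.103 against the clamp's x at about 0.118, and the block is against the fence. Next the key goes back to the stand.

```bash
python3 -m creep '{"fingers":[15,15,15,15,15,15,15,15],"offset":[[0,20,0],[0,40,0],[0,45,0],[0,45,0],[0,45,0],[-4,45,0],[-5,45,0],[-5,45,0]],"turn":[0,0.05,0.08,0.1,0.1,0.1,0.1,0.09]}'; python3 -m creep '{"fingers":[15,15,15,15,15,15,15],"offset":[[-4,45,0],[0,40,0],[0,25,0],[0,2,0],[0,0,0],[0,0,0],[0,0,0]],"turn":[0,0,0,0,0,0,0]}'; python3 - <<'E'
from h import *
P=[];Y=[]
for n in("top","wrist","side"):
    f=grab(n);st=telemetry.state();P.append(st["tcp_pos"]);m=R.from_quat(st["tcp_rot"]).as_matrix();Y.append(np.arctan2(m[1,1],m[0,1]))
print(np.mean(P,0),np.mean(Y),st["ft_force"])
E
```

```text
clock: 24.4
tcp_pos: [0.4937, 0.2587, 0.2281]
tcp_rot: [0.487, 0.873, 0.0, 0.0]
ft_force: [0.4, 0.0, -2.1]
finger_gap: 0.0282
clock: 25.1
tcp_pos: [0.4911, 0.367, 0.2281]
tcp_rot: [0.49, 0.872, -0.0, 0.0]
ft_force: [-0.6, -1.0, -1.5]
finger_gap: 0.0281
[0.49109222 0.36731497 0.2281998 ] 0.5473435092830866 [-0.69450292  0.84235751 -1.39582362]
```

```bash
python3 -m creep '{"fingers":[15,15,15,15,15,15],"offset":[[-1.2,2,-25],[0,0,-30],[0,0,-25],[0,0,-10],[0,0,-10],[0,0,0]],"turn":[0,0,0,0,0,0]}';python3 -m creep '{"fingers":[15,15,15,15],"offset":[[0,0,-12],[0,0,-12],[0,0,-6],[0,0,0]],"turn":[0,0,0,0]}'
```

```text
clock: 25.85
tcp_pos: [0.4893, 0.3701, 0.1276]
tcp_rot: [0.489, 0.872, -0.0, -0.0]
ft_force: [0.2, -0.0, -1.8]
finger_gap: 0.0282
clock: 26.25
tcp_pos: [0.4889, 0.3699, 0.0968]
tcp_rot: [0.489, 0.872, -0.001, -0.0]
ft_force: [0.7, -0.7, -1.7]
finger_gap: 0.0281
```

```bash
python3 -m creep '{"fingers":[15,15,15],"offset":[[0,0,-4],[0,0,-1.5],[0,0,0]],"turn":[0,0,0]}';python3 -m creep '{"fingers":[15,15],"offset":[[0,0,-1.5],[0,0,0]],"turn":[0,0]}'
```

```text
clock: 26.55
tcp_pos: [0.4894, 0.3704, 0.0925]
tcp_rot: [0.489, 0.872, -0.0, -0.0]
ft_force: [-0.4, 0.3, -1.8]
finger_gap: 0.0283
clock: 26.75
tcp_pos: [0.4894, 0.3704, 0.0911]
tcp_rot: [0.489, 0.872, 0.0, 0.0]
ft_force: [0.2, 0.0, -1.6]
finger_gap: 0.028
```

```bash
python3 -m creep '{"fingers":[15,15],"offset":[[0,0,-1.5],[0,0,0]],"turn":[0,0]}';python3 -m creep '{"fingers":[15,15],"offset":[[0,0,-1],[0,0,0]],"turn":[0,0]}'
```

```text
clock: 26.95
tcp_pos: [0.4895, 0.3708, 0.0905]
tcp_rot: [0.489, 0.872, 0.0, 0.0]
ft_force: [-0.5, -1.7, 5.4]
finger_gap: 0.028
clock: 27.15
tcp_pos: [0.4895, 0.3709, 0.0904]
tcp_rot: [0.489, 0.872, 0.0, 0.0]
ft_force: [-4.5, -2.8, 13.1]
finger_gap: 0.028
```

The collar is on the stand (contact at the original height, TCP z 0.0905). I'll release, rise and check.

```bash
python3 -m creep '{"fingers":[62,62,62,62,62,62,62,62],"offset":[[0,0,1],[0,0,0],[0,0,0],[0,0,0],[0,0,20],[0,0,40],[0,0,40],[0,0,20]],"turn":[0,0,0,0,0,0,0,0]}'; python3 -m creep '{"fingers":[62,62,62,62,62,62],"offset":[[0,-20,0],[0,-35,0],[0,-25,0],[0,0,0],[0,0,0],[0,0,0]],"turn":[0,0,-0.1,0,0,0]}'
python3 - <<'E'
from h import *
f=grab("wrist","w13");s=grab("side","s13");t=grab("top","t13");st=telemetry.state();print(st["tcp_pos"],st["ft_force"])
def org(f,box):
    m=cv2.inRange(cv2.cvtColor(f["color"],cv2.COLOR_RGB2HSV),(5,170,150),(22,255,255));z=np.zeros_like(m);x0,y0,x1,y1=box;z[y0:y1,x0:x1]=m[y0:y1,x0:x1]
    z=cv2.morphologyEx(z,cv2.MORPH_CLOSE,np.ones((9,9)));n,l,q,ce=cv2.connectedComponentsWithStats(z);i=1+q[1:,4].argmax();return np.argwhere(l==i)[:,::-1].astype(np.float32),q[i]
u,v=proj(f,[.489,.370,.134])[0].astype(int);q,a=org(f,(max(u-60,0),max(v-60,0),u+60,v+60));r=cv2.minAreaRect(q)
print("wrist key",u,v,a,r,onz(f,r[0],.134))
q,a=org(s,(270,125,320,185));print("side handle",a,"(start 289 140 13 25 250)")
# bystanders: compare initial vs now patches
for n,cur,bx in(("side",s,[(258,340,300,400),(325,300,350,335),(355,200,390,265)]),("top",t,[(455,262,492,296),(402,220,430,244),(284,170,326,212)])):
    o=cv2.imread(f"pics/{n}0.png")[:,:,::-1].astype(int)
    for x0,y0,x1,y1 in bx: print(n,np.abs(o[y0:y1,x0:x1]-cur["color"][y0:y1,x0:x1]).mean().round(1))
E
```

```text
clock: 27.95
tcp_pos: [0.49, 0.3715, 0.2131]
tcp_rot: [0.489, 0.872, 0.002, 0.001]
ft_force: [0.0, 1.2, -0.2]
finger_gap: 0.0619
clock: 28.55
tcp_pos: [0.4891, 0.2915, 0.2096]
tcp_rot: [0.531, 0.847, 0.0, -0.0]
ft_force: [-0.4, 0.4, 0.5]
finger_gap: 0.0618
[0.4889725  0.29153751 0.20944704] [-0.30470353 -0.35938854 -0.66708283]
wrist key 379 140 [ 353  117   51   51 1612] ((379.678955078125, 142.03810119628906), (46.860328674316406, 47.47199249267578), 80.21759033203125) [[0.48950559 0.36892794 0.134     ]]
side handle [289 141  12  24 238] (start 289 140 13 25 250)
side 9.0
side 12.2
side 3.6
top 11.5
top 12.8
top 12.7
```

```bash
python3 - <<'E'
import cv2
for n,bx in(("side",[("tin",262,348,294,396),("spool",328,302,346,328),("bored",358,206,388,258)]),("top",[("tin",458,265,490,294),("spool",405,222,426,242),("bored",286,172,324,208)])):
    a=cv2.imread(f"pics/{n}0.png",0);b=cv2.imread(f"pics/{n}13.png" if 0 else f"pics/{n[0]}13.png",0)
    for k,x0,y0,x1,y1 in bx:
        r=cv2.matchTemplate(b[y0-12:y1+12,x0-12:x1+12],a[y0:y1,x0:x1],cv2.TM_CCOEFF_NORMED);_,m,_,l=cv2.minMaxLoc(r);print(n,k,round(m,3),l[0]-12,l[1]-12)
E
python3 -c "
from bench import manip;print(manip.job_done())"
```

```text
side tin 0.947 0 0
side spool 0.99 0 0
side bored 1.0 0 0
top tin 0.999 0 0
top spool 0.997 0 0
top bored 0.999 0 0
the job is handed in; nothing more can be done
None
```

The job is done and was handed in at about 28.6 s of the 72 s allowed. The oak block is clamped against the fence and the key is back upright in its dark stand.

**First placing:** The block caught on an end stop and slid about 18 mm up in the grip, with a wrist force of about 60 N. I lifted it, shifted it about 7 mm and set it down cleanly, with 11 N on the bed.

**Last checks:**
- **Cam:** I turned the key clockwise until the hard stop was plain; the moment rose from 0.35 to 2.2 N m. Afterwards the slot lay at yaw 0.103 against about 0.118 for the clamp's x axis, which is fully home within the accuracy of the measurement.
- **Block:** The last picture showed it against the fence.
- **Key:** The collar met the stand at the same height the key was picked from. After release the handle was about 1 mm from where it started, and upright in the side view.
- **Tin, spool and bored block:** Compared with the first pictures, none had moved (0 px in both views).

**Disagreements:** The top camera differed from the wrist camera by 3 to 5 mm, so I used the wrist camera for the fits. A plain before-and-after image difference around the three bystanders also showed changes, most likely from shadows and the missing block.

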